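Bolt the leak-test box shut

ROBOT

A 7-joint arm with a two-finger parallel gripper is mounted at the origin on the work surface. World frame = base frame: x ahead of the robot, y to its left, z up, the work surface at z = 0. Lengths are in mm, angles in rad, forces in N, time in s.
With the tool pointing down it reaches from about 425 to 1025 mm from the base axis. Payload 9.4 kg.
Tool frame: the origin (TCP) lies on the centre line of the jaws, within the pads' length; the fingertips stand 22 mm ahead of it and the grasp point (between the pads) lies 3 mm ahead of it; x points along the fingers, y is the direction in which the jaws open and shut, and the axes are right-handed (so a half turn about x gives the same grasp; the last joint's range is limited). The gripper opens to 85 mm and grips with 20 to 120 N. Pads are 22 mm wide; open, the fingers measure 114 mm over their backs; the gripper's body (76 mm by 85 mm) begins 54 mm behind the grasp point. The pads swing forward as they close: fully open they stand 13 mm farther back than shut.
Start: joints at [1.068, 0.599, -0.003, 1.599, 0.002, 0.943, -0.08], TCP at [299.453, -660.267, 253.275] pointing down, gripper open.
Joint ranges: [-2.57, 2.57], [-0.35, 1.97], [-1.29, 1.29], [0.11, 2.56], [-1.05, 4.19], [0.11, 1.86], [-2.63, 2.63]. Speed limits (rad/s): [2.22, 2.22, 3.01, 3.01, 3.14, 3.14, 3.14].

INTERFACE

Orientations are given as a unit quaternion [w, x, y, z].
In Python, from station import ctrl gives the robot as it stands.
- The arm moves only by the tool servo_tool, never from a script. Its argument "rows" is a list of rows, each a list of 3 entries, a list of its own where there are three numbers: the opening, from 0 (shut) to 1 (fully open), then the shift along the world's x, y, z in cm, then the turn about the world's z in degrees. A call has 1 to 8 rows; each row is the pose to reach, as a shift and turn from the pose commanded when the call began; what a row does not reach only later rows make up. A row lasts 1/12 s, in which the tool goes at most 41.7 mm and 7.16 degrees, less where a joint would pass 70% of its speed; a pose out of reach is approached as far as the arm can. A call with a gripper value outside its range is refused whole. The fingers move at their own pace and stop on an object; "squeeze" is the grip in N (left out, the last holds). Time passes only in rows, so rows that repeat a pose let the fingers close. It gives the time, the measured TCP pose, the force and the opening at its end, in the units of the state.
- ctrl.read_state(): the state, without advancing time (a new reading comes with each control period).
- ctrl.camera(name): name is "side" or "top"; returns the picture (480x640x3 uint8, red, green, blue); there is no depth.
- ctrl.calibration(name): a dict with "K" (3x3 intrinsics, pixels), "distortion" ([k1, k2, p1, p2, k3] as OpenCV has them; the pictures are not rectified), "view" (4x4, takes a point from world to camera coordinates). Camera axes: x right, y up, looking along -z (the intrinsics and any distortion apply to the point x, -y, -z); pixel columns grow to the right and rows downward; lengths in mm; the calibration is good to about 2 mm. A picture is of the moment at which its call begins. calibration takes no time and is no camera call.
- ctrl.finish_job(): hands the job in, once; it reports no verdict.
The state is a dict: "time_s": time; "qpos": joint angles; "qvel": joint speeds; "effort": joint torques, N m; "ee_pos": TCP position; "orientation": TCP orientation; "contact_force": force on the tool from outside, world axes, zero at the start; "torque": the same for the moment, N m; "grip_width": finger opening in mm.
Only numpy, scipy, OpenCV 4.12 (cv2) and the standard library are available. Lean on these libraries where they do the work, as an engineer would, in place of code of your own. Each camera call takes 0.05 s, during which the arm holds its last target. There are 200 camera calls.

TASK

The guard lid of the grey leak-test box is closed but not locked: with the handle raised, slide the steel barrel bolt across to the left until the handle stands over the notch in the yellow keeper plate, then turn the handle towards the robot and all the way down into the notch, and let go. The keeper plate is clamped a little differently on every box, so look or feel for the notch, and be gentle: never force the handle against the plate. Do not disturb the two white filter housings or the orange test plug.

Things in the scene. Friction and masses are not known exactly. Their poses are not given: they have to be found in the camera images.
- fixture: Grey leak-test box with blue guard lid, fixed to the bench, 220 (x) by 440 (y) by 100 mm high. Origin: centre of its underside, on the bench; x points away from the robot, y (left) is the bolt's locking direction. Case top in front of the lid at z = 90 mm, lid top at 101. Brackets round the rod, 14 mm long in y and 30 in x, reach z = 123 at y = -100, +85 and +130 mm.
- bolt_axis (a point): Point on the bolt's axis where the handle stands when bolt is 0: x = -85, y = -60, z = 110 mm in the fixture's frame. The axis runs along the fixture's y; axes of this point as the fixture's. Fixed to the box.
- plate_edge (a point): Mean place of the notch centre on the top edge (z = 122 mm) of the yellow keeper plate: rigid, upright along the box's front, 8 mm thick (fixture x = -119 to -111), 164 mm long. One notch, 14 mm wide, cut 25 mm deep. The plate is clamped up to 10 mm either way along y, so the real notch is at bolt = 0.060 to 0.080: not reported, see or feel it. This point does not shift.
- handle: Straight handle square to the bolt. Origin on the bolt's axis; z points out along the handle, y in the locking direction. Steel stem 10 mm thick from 6 to 52 mm from the axis, then a red knob, 18 mm thick with round ends, from 46 to 76 mm. Stays at any angle where it is left. The stem rests on the plate's edge, or enters the notch with 2 mm play either side.
- knob (a point): Middle of the red knob, on the handle's line 61 mm from the bolt's axis: the place to pinch it (18 mm thick, along the bolt direction, so that it can pivot between the fingers; it then trails the fingers by up to 0.2 rad of turn). With the stem against the plate, push it with no more than about 12 N.
- bolt (a joint): Slide of the bolt with its handle, m: 0 (drawn back, end stop) to 0.105 (end stop, well past the notch); grows to the fixture's +y, the handle being at fixture y = -60 mm + value. Needs about 3 N plus rubbing on the plate. Starts at 0 to 0.012.
- bolt_turn (a joint): Turn of the handle about the bolt's axis, rad: 0 straight up, grows as it tips towards the robot (fixture's -x) and down; 1.57 level; end stop at 1.68, fully down in the notch. Away from the notch the stem stops on the plate's edge at about 1.0. Friction 0.06 N m. Starts at -0.1 to 0.5.
- housing_a: White moulded filter housing, 72 mm across and 100 mm high with a short side port, standing loose on the bench to the left in front of the box; origin at the centre of its foot. Bystander.
- housing_b: The same kind of white filter housing, standing to the right in front of the box; origin at the centre of its foot. Bystander.
- test_plug: Orange test plug, 44 mm across and 36 mm high, standing loose on the box's lid; origin at the centre of its foot. Bystander.

How it is judged (in metres and radians):
On the way, in this order (a step that is already met when the one before it is completed fails the run):
1. the bolt is slid across (over 50 mm) with the handle still raised above the plate (value of joint bolt above 0.05 m and value of joint bolt_turn below 1.15 rad), for 0.1 s.
2. the handle is turned down into the notch (value of joint bolt_turn above 1.5 rad), for 0.2 s.
At the end, for the whole second after the job is handed in: The bolt is across (over 50 mm) and its handle lies down in the keeper notch (bolt_turn over 1.5 rad, past which it only has 10 degrees left), at rest and released, with the bystanders where they stood (value of joint bolt above 0.05 m and value of joint bolt_turn above 1.5 rad and velocity of joint bolt_turn between -0.1 and 0.1 rad/s and velocity of joint bolt between -0.02 and 0.02 m/s); the robot touches nothing.
It fails at once if the handle is forced against the box or its keeper plate with more than 40 N (contact force between fixture and handle above 40 N).
It fails at once if a filter housing or the test plug is pushed more than 15 mm or knocked over (distance of any of housing_a, housing_b, test_plug from where it was at the start of the episode above 0.015 m or angle between any of housing_a, housing_b, test_plug's own z axis and vertical above 0.35 rad).
It also fails if it takes over 51 s, if anything falls off the work surface, if the arm or the gripper's body presses on something with over 40 N, if the wrist force passes 120 N, or if a joint passes its speed limit or range.

## Working session

There is one attempt and no reset: what is moved stays moved. The work goes in short steps, Python scripts to look and compute and a tool call to move; the robot and the scene stay as the last step left them, time stands still between calls to the robot, and variables do not carry over. Pictures are saved under pics/ and viewed, about 8 in all and at most 12, crops included, and the job is handed in when it is done.

Besides the shell and the picture viewer there is one more tool, called as a command line: name --argument value ..., lists and objects as JSON in quotes. servo_tool: Moves the arm, as the interface text tells. Its arguments: {"type":"object","properties":{"rows":{"type":"array"},"squeeze":{"type":"number"}},"required":["rows"]}

```bash
mkdir -p pics; python3 - <<'E'
from station import ctrl
import cv2,numpy as np
for n in("side","top"):
    im=ctrl.camera(n); cv2.imwrite(f"pics/{n}0.png",im[:,:,::-1]); c=ctrl.calibration(n)
    print(n,np.round(c["K"],1).tolist(),c["distortion"],np.round(c["view"],3).tolist())
s=ctrl.read_state();print(s["time_s"],s["ee_pos"],s["orientation"],s["contact_force"],s["grip_width"])
E
```

```text
side [[615.8, 0.0, 325.3], [0.0, 615.8, 242.2], [0.0, 0.0, 1.0]] [-0.04958799  0.          0.          0.          0.        ] [[-0.746, -0.666, 0.0, 389.831], [0.368, -0.412, 0.833, -314.247], [-0.555, 0.622, 0.553, -707.253], [0.0, 0.0, 0.0, 1.0]]
top [[598.8, 0.0, 320.9], [0.0, 598.8, 240.1], [0.0, 0.0, 1.0]] [-0.11724217  0.          0.          0.          0.        ] [[0.02, -1.0, 0.011, -59.954], [0.995, 0.021, 0.102, -552.963], [-0.102, 0.009, 0.995, -1326.636], [0.0, 0.0, 0.0, 1.0]]
0.1 [ 299.28747689 -659.89775143  252.49036648] [-0.14894472 -0.69099115 -0.14990184  0.69128586] [-0.04194417  0.83568973  0.52717575] 85.11290154716468
```

View pics/side0.png

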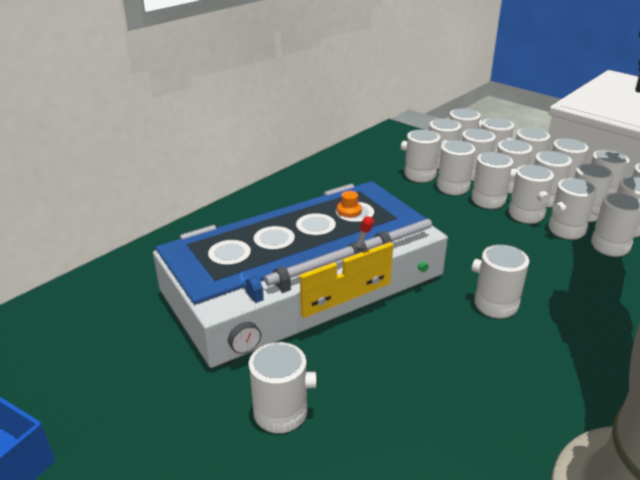

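View pics/top0.png

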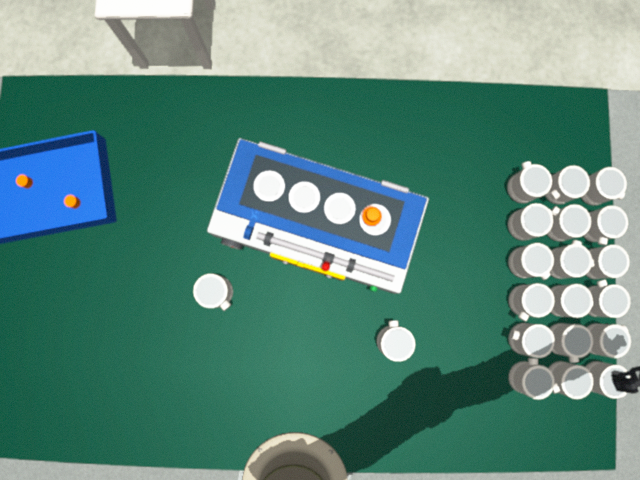

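The side view shows the box with the yellow plate (302–393, 245–313), its notch near (340,270), and the red knob at (367,224). In the top view the knob is at (325,266) and the plug at (372,215). Next I'll zoom in and measure.

```bash
cat > h.py <<'E'
from station import ctrl
import cv2,numpy as np
def ray(n,px):
    c=ctrl.calibration(n);V=np.array(c["view"]);R,t=V[:3,:3],V[:3,3]
    u=cv2.undistortPoints(np.array([[px]],float),np.array(c["K"]),np.array(c["distortion"]))[0,0]
    d=R.T@np.array([u[0],-u[1],-1.]);return -R.T@t,d/np.linalg.norm(d)
def onz(n,px,z):
    o,d=ray(n,px);return o+d*(z-o[2])/d[2]
def onplane(n,px,p,nn):
    o,d=ray(n,px);return o+d*((p-o)@nn)/(d@nn)
def tri(a,b):
    (o1,d1),(o2,d2)=ray("side",a),ray("top",b)
    s=np.linalg.lstsq(np.c_[d1,-d2],o2-o1,rcond=None)[0]
    p,q=o1+s[0]*d1,o2+s[1]*d2;return (p+q)/2,np.linalg.norm(p-q)
def proj(n,P):
    c=ctrl.calibration(n);V=np.array(c["view"]);p=np.atleast_2d(P)@V[:3,:3].T+V[:3,3]
    return cv2.projectPoints((p*[1,-1,-1]).reshape(-1,1,3),np.zeros(3),np.zeros(3),np.array(c["K"]),np.array(c["distortion"]))[0][:,0]
def blob(n,im,f):
    h=cv2.cvtColor(im,cv2.COLOR_RGB2HSV).astype(int);m=f(h[...,0],h[...,1],h[...,2]).astype(np.uint8)
    k,l,s,c=cv2.connectedComponentsWithStats(m)
    i=1+np.argmax(s[1:,4]);return c[i],s[i],(l==i).astype(np.uint8)
red=lambda h,s,v:((h<5)|(h>172))&(s>180)&(v>90)
yel=lambda h,s,v:(h>20)&(h<32)&(s>150)&(v>90)
blu=lambda h,s,v:(h>100)&(h<120)&(s>120)&(v>60)
E
python3 - <<'E'
from h import *
I={n:cv2.imread(f"pics/{n}0.png")[:,:,::-1].copy() for n in("side","top")}
r={}
for n in I:
    for k,f in(("red",red),("yel",yel)):
        c,s,m=blob(n,I[n],f);r[n,k]=c;print(n,k,c.round(1),s)
        if k=="yel":
            q=cv2.findContours(m,0,1)[0][0];print(cv2.approxPolyDP(q,2,True)[:,0].tolist())
print("knob",tri(r["side","red"],r["top","red"]))
a=cv2.resize(I["side"][205:325,285:445],None,fx=5,fy=5,interpolation=2)
cv2.imwrite("pics/c1.png",a[:,:,::-1])
b=cv2.resize(I["top"][130:300,200:440],None,fx=3.3,fy=3.3,interpolation=2)
cv2.imwrite("pics/c2.png",b[:,:,::-1])
E
```

```text
side red [366.5 223.9] [361 218  12  13 121]
side yel [345.3 278.7] [ 300  242   93   75 3604]
[[392, 244], [385, 243], [343, 259], [344, 269], [339, 275], [335, 273], [334, 263], [301, 274], [302, 316], [389, 283]]
top red [325.4 265.7] [322 262   7   8  44]
top yel [307.1 266.3] [270 253  75  27 332]
[[270, 253], [274, 258], [339, 279], [344, 278]]
knob (array([488.92169307, -56.83349097, 165.79080382]), np.float64(2.082575218071368))
```

View pics/c1.png

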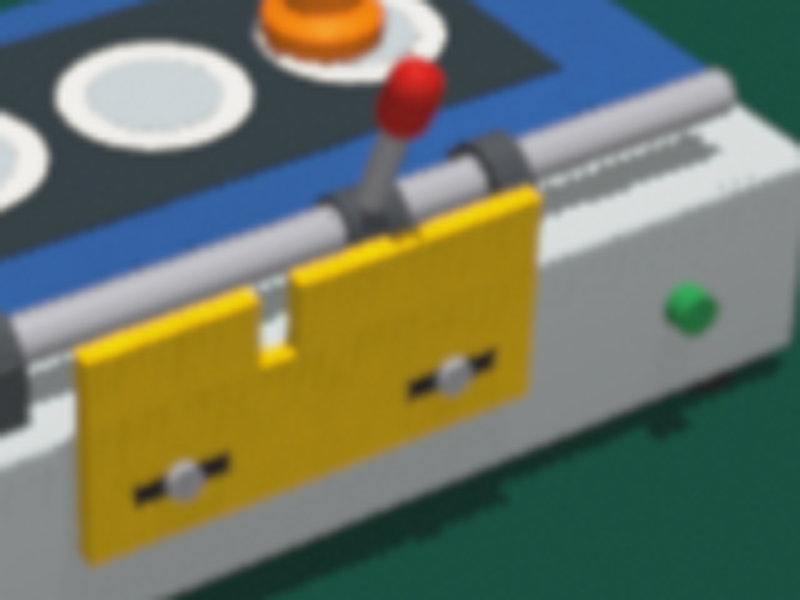

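View pics/c2.png

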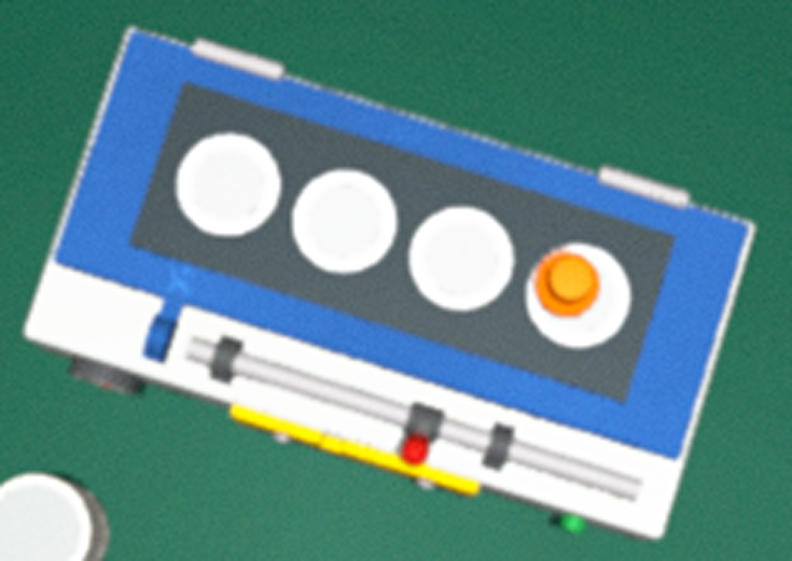

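Crop 1 shows the notch between about (256,298) and (290,275) on the plate's top front edge, and the handle leaning slightly to the robot. Crop 2 shows the lid corners at (131,28), (752,225), (678,458) and (57,262).

```bash
cat > fx.py <<'E'
from h import *
c1=lambda x,y:((x+.5)/5-.5+285,(y+.5)/5-.5+205)
c2=lambda x,y:((x+.5)/3.3-.5+200,(y+.5)/3.3-.5+130)
E
python3 - <<'E'
from fx import *
L=[onz("top",c2(*p),101) for p in((131,28),(752,225),(678,458),(57,262))]
print("lid",np.round(L,1).tolist(),[round(np.linalg.norm(L[i]-L[(i+1)%4]),1) for i in range(4)])
F=[onz("top",c2(*p),90) for p in((25,335),(660,537))];print("front",np.round(F,1).tolist(),np.linalg.norm(F[0]-F[1]))
P=[onz("side",c1(*p),122) for p in((77,361),(256,298),(290,283),(540,197))]
print("plate side",np.round(P,1).tolist(),[np.linalg.norm(P[i+1]-P[i]).round(1) for i in range(3)])
T=[onz("top",c2(*p),122) for p in((231,406),(480,486))];print("plate top",np.round(T,1).tolist(),np.linalg.norm(T[0]-T[1]))
R=[onz("top",c2(*p),110) for p in((190,350),(640,490))];
for n,a,b in(("lidb",L[0],L[1]),("lidf",L[3],L[2]),("front",F[0],F[1]),("plS",P[0],P[3]),("plT",T[0],T[1]),("rod",R[0],R[1])):
    d=a-b;print(n,"yaw of +y from world y deg",np.degrees(np.arctan2(-d[0],d[1])).round(2))
E
```

```text
lid [[767.1, 135.0, 101.0], [643.7, -277.6, 101.0], [489.4, -229.3, 101.0], [609.2, 177.6, 101.0]] [np.float64(430.6), np.float64(161.6), np.float64(424.2), np.float64(163.6)]
front [[562.0, 198.7, 90.0], [438.3, -219.6, 90.0]] 436.23046110314135
plate side [[514.0, 64.0, 122.0], [496.0, 6.2, 122.0], [493.5, -6.3, 122.0], [465.5, -93.2, 122.0]] [np.float64(60.5), np.float64(12.8), np.float64(91.3)]
plate top [[515.6, 59.4, 122.0], [468.0, -100.0, 122.0]] 166.37437067445842
lidb yaw of +y from world y deg -16.65
lidf yaw of +y from world y deg -16.39
front yaw of +y from world y deg -16.46
plS yaw of +y from world y deg -17.16
plT yaw of +y from world y deg -16.63
rod yaw of +y from world y deg -16.14
```

```bash
cat >> fx.py <<'E'
from scipy.spatial.transform import Rotation as Ro
psi=np.radians(-16.5);ey=np.array([-np.sin(psi),np.cos(psi),0]);ex=np.array([np.cos(psi),np.sin(psi),0]);ez=np.array([0,0,1.])
O=np.array([605.6,-41.7,0])
W=lambda x,y,z:O+x*ex+y*ey+z*ez
Fx=lambda p:np.array([(p-O)@ex,(p-O)@ey,p[2]])
def st():
    s=ctrl.read_state();q=s["orientation"];R=Ro.from_quat([q[1],q[2],q[3],q[0]]).as_matrix()
    print("t",round(s["time_s"],2),"tcp",np.round(s["ee_pos"],1),"fix",np.round(Fx(np.array(s["ee_pos"])),1),"F",np.round(s["contact_force"],1),"w",round(s["grip_width"],1),
     "toolx",R[:,0].round(3),"ydir deg vs ey",np.degrees(np.arctan2(R[1,1],R[0,1])-np.arctan2(ey[1],ey[0])).round(2))
E
python3 - <<'E'
from fx import *
st()
s=ctrl.read_state();print(s["qpos"])
print("knob fix",Fx(np.array([488.9,-56.8,165.8])))
for n,p in(("a",(212,291)),("b",(398,344))):
    q=onz("top",p,100);print(n,q.round(),Fx(q).round())
E
```

```text
t 0.1 tcp [ 299.3 -659.9  252.5] fix [-118.1 -679.7  252.5] F [-0.   0.8  0.5] w 85.1 toolx [-0.001  0.001 -1.   ] ydir deg vs ey -139.1
[ 1.06827278  0.60004506 -0.00250697  1.60008762  0.00176162  0.94287842
 -0.07978615]
knob fix [-107.60563135  -47.62276872  165.8       ]
a [433. 182. 100.] [-229.  165.  100.]
b [ 329. -216.  100.] [-216. -246.  100.]
```

servo_tool --rows '[[1,[1.2,3.8,0],-2.6],[1,[2.4,7.6,0],-5.1],[1,[3.6,11.4,0],-7.7],[1,[4.8,15.2,0],-10.2],[1,[6.0,19.0,0],-12.8],[1,[7.2,22.8,0],-15.4],[1,[8.4,26.6,0],-17.9],[1,[9.5,30.2,0],-20.5]]'

```text
time_s: 0.77
ee_pos: [394.7, -356.0, 253.1]
orientation: [-0.023, -0.707, -0.024, 0.707]
contact_force: [0.8, -0.4, -0.1]
grip_width: 85.4
```

servo_tool --rows '[[0.9,[1.2,3.8,0],-2.6],[0.8,[2.4,7.6,0],-5.1],[0.7,[3.6,11.4,0],-7.7],[0.6,[4.8,15.2,0],-10.2],[0.6,[6.0,19.0,0],-12.8],[0.6,[7.2,22.8,0],-15.4],[0.6,[9.5,30.1,0],-20.4],[0.6,[9.5,30.1,0],-20.4]]'

```text
time_s: 1.43
ee_pos: [489.8, -54.3, 253.2]
orientation: [0.103, -0.7, 0.103, 0.7]
contact_force: [0.0, -0.5, -0.1]
grip_width: 51.5
```

```bash
python3 -c "
from fx import *
st();print(ctrl.read_state()['qpos'].round(2))"
```

```text
t 1.43 tcp [489.8 -54.3 253.2] fix [-107.4  -45.   253.2] F [ 0.  -0.5 -0.1] w 51.5 toolx [-0.  0. -1.] ydir deg vs ey -180.22
[-0.09  0.32  0.11  2.13 -0.06  0.69 -1.8 ]
```

servo_tool --rows '[[0.6,[0,-0.2,-3],0],[0.6,[0,-0.2,-6],0],[0.6,[0,-0.2,-8.4],0],[0.6,[0,-0.2,-8.4],0]]' --squeeze 25

```text
time_s: 1.77
ee_pos: [487.4, -58.6, 165.7]
orientation: [0.101, -0.698, 0.101, 0.702]
contact_force: [-0.4, 1.3, 1.3]
grip_width: 51.3
```

```bash
python3 - <<'E'
from fx import *
st()
a=ctrl.camera("side")[160:310,270:470];b=ctrl.camera("top")[200:310,250:400]
cv2.imwrite("pics/d.png",np.hstack([cv2.resize(a,(533,400),interpolation=2),cv2.resize(b,(260,400),interpolation=2)])[:,:,::-1])
E
```

```text
t 1.77 tcp [487.4 -58.6 165.7] fix [-108.5  -49.8  165.7] F [-0.4  1.3  1.3] w 51.3 toolx [-0.006  0.    -1.   ] ydir deg vs ey -179.93
```

View pics/d.png

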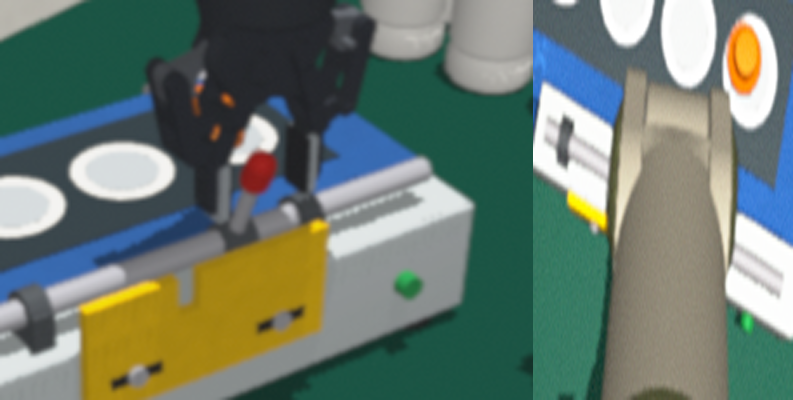

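The knob sits between the two fingers (about (258,172) in the side crop), and the plug is undisturbed. Closing now.

servo_tool --rows '[[0.1,[0,0,0],0],[0.0,[0,0,0],0],[0.0,[0,0,0],0],[0.0,[0,0,0],0],[0.0,[0,0,0],0],[0.0,[0,0,0],0]]' --squeeze 25

```text
time_s: 2.37
ee_pos: [489.9, -59.4, 170.6]
orientation: [-0.102, 0.7, -0.101, -0.699]
contact_force: [-1.4, 0.3, 7.0]
grip_width: 17.3
```

```bash
python3 -c "
from fx import *
st()"
```

```text
t 2.37 tcp [489.9 -59.4 170.6] fix [-106.   -49.8  170.6] F [-1.4  0.3  7. ] w 17.3 toolx [ 0.002  0.    -1.   ] ydir deg vs ey -180.02
```

servo_tool --rows '[[0,[0.18,0.62,0],0],[0,[0.37,1.25,0],0],[0,[0.55,1.87,0],0],[0,[0.74,2.5,0],0],[0,[0.92,3.12,0],0],[0,[1.11,3.74,0],0],[0,[1.29,4.37,0],0],[0,[1.48,4.99,0],0]]'

```text
time_s: 3.03
ee_pos: [504.3, -10.0, 170.5]
orientation: [-0.102, 0.7, -0.102, -0.699]
contact_force: [-2.5, -2.7, 5.9]
grip_width: 16.9
```

servo_tool --rows '[[0,[0,0,0],0],[0,[0,0,0],0],[0,[0,0,0],0]]'

```text
time_s: 3.28
ee_pos: [504.7, -8.8, 170.5]
orientation: [-0.102, 0.7, -0.101, -0.699]
contact_force: [-1.3, 2.4, 5.1]
grip_width: 16.8
```

```bash
python3 - <<'E'
from fx import *
st()
im=ctrl.camera("side");a=im[180:320,280:440];cv2.imwrite("pics/e_full.png",im[:,:,::-1])
cv2.imwrite("pics/e.png",cv2.resize(a,None,fx=4,fy=4,interpolation=2)[:,:,::-1])
E
```

```text
t 3.28 tcp [504.7  -8.8 170.5] fix [-106.1    2.9  170.5] F [-1.3  2.4  5.1] w 16.8 toolx [ 0.002  0.001 -1.   ] ydir deg vs ey -179.98
```

View pics/e.png

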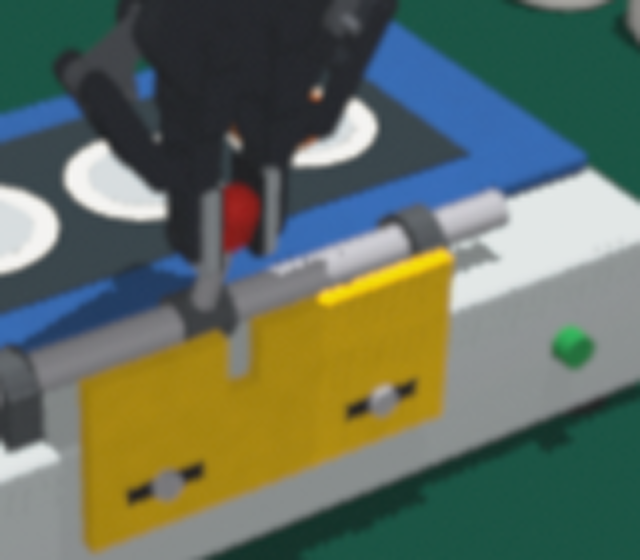

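```bash
python3 - <<'E'
from fx import *
c=lambda x,y:((x+.5)/4-.5+280,(y+.5)/4-.5+180)
for n,p,x in(("knob",(237,217),-107),("stem low",(208,285),-90),("hub",(206,308),-85),("notchL top",(228,333),-119),("notchL bot",(230,379),-119),("plateL",(82,381),-119),("plateR",(452,258),-119),("notchR",(252,322),-119)):
    q=Fx(onplane("side",c(*p),W(x,0,0),ex));print(n,q.round(1))
# predicted stem pixels with handle y=Y at turn .385
for P in((-106,3,166),(-119,3,122)): print(proj("side",W(*P)))
E
```

```text
knob [-107.     2.5  164.8]
stem low [-90.    4.  125.3]
hub [-85.    1.7 110.9]
notchL top [-119.    13.6  124.1]
notchL bot [-119.    12.4  102.6]
plateL [-119.    75.7  126.3]
plateR [-119.   -89.9  121.1]
notchR [-119.     3.   125.2]
[[338.23913802 232.95705587]]
[[342.61378153 261.86770531]]
```

servo_tool --rows '[[0,[-0.5,0.25,-0.22],0],[0,[-0.99,0.5,-0.53],0],[0,[-1.4,0.67,-0.85],0],[0,[-1.8,0.85,-1.18],0],[0,[-2.15,1.0,-1.55],0],[0,[-2.46,1.14,-1.94],0],[0,[-2.46,1.14,-1.94],0],[0,[-2.46,1.14,-1.94],0]]'

```text
time_s: 4.0
ee_pos: [479.2, 2.0, 149.6]
orientation: [0.101, -0.699, 0.102, 0.7]
contact_force: [-0.7, -2.8, 1.1]
grip_width: 16.6
```

```bash
python3 - <<'E'
from fx import *
st()
im=ctrl.camera("side");a=im[210:320,280:410];cv2.imwrite("pics/f_full.png",im[:,:,::-1])
cv2.imwrite("pics/f.png",cv2.resize(a,None,fx=5,fy=5,interpolation=2)[:,:,::-1])
E
```

```text
t 4.0 tcp [479.2   2.  149.6] fix [-133.6    6.   149.6] F [-0.7 -2.8  1.1] w 16.6 toolx [-0.001 -0.    -1.   ] ydir deg vs ey -180.0
```

View pics/f.png

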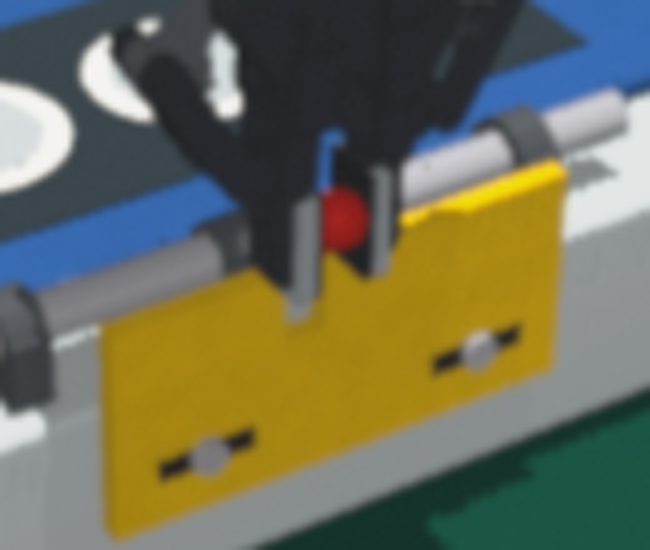

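The left finger now hides the notch, so I'll feel for it: handle at y≈7 in the fixture frame (notch estimated at 6–8), lowering in small steps and watching the force.

servo_tool --rows '[[0,[-0.05,0.12,-0.1],0],[0,[-0.18,0.16,-0.3],0],[0,[-0.3,0.19,-0.5],0],[0,[-0.42,0.22,-0.7],0],[0,[-0.53,0.26,-0.89],0],[0,[-0.53,0.26,-0.89],0]]'

```text
time_s: 4.55
ee_pos: [474.3, 4.8, 140.7]
orientation: [0.101, -0.7, 0.101, 0.7]
contact_force: [0.2, -1.8, 1.9]
grip_width: 16.9
```

servo_tool --rows '[[0,[-0.1,0.03,-0.15],0],[0,[-0.2,0.06,-0.35],0],[0,[-0.23,0.07,-0.5],0],[0,[-0.23,0.07,-0.5],0]]'

```text
time_s: 4.88
ee_pos: [471.9, 4.7, 135.8]
orientation: [0.101, -0.7, 0.102, 0.7]
contact_force: [-1.0, -6.1, 2.0]
grip_width: 16.9
```

servo_tool --rows '[[0,[-0.1,0.03,-0.2],0],[0,[-0.15,0.05,-0.4],0],[0,[-0.2,0.06,-0.6],0],[0,[-0.2,0.06,-0.6],0]]'

```text
time_s: 5.22
ee_pos: [469.5, 4.9, 129.6]
orientation: [0.102, -0.699, 0.102, 0.7]
contact_force: [-1.5, -6.9, 0.3]
grip_width: 16.9
```

```bash
python3 - <<'E'
from fx import *
st();im=ctrl.camera("side");cv2.imwrite("pics/g.png",im[:,:,::-1])
c,s,m=blob("side",im,red);print(c,s)
for t in(1.0,1.1,1.2,1.3,1.4):print(t,proj("side",W(-85-61*np.sin(t),7,110+61*np.cos(t)))[0].round(1))
E
```

```text
t 5.22 tcp [469.5   4.9 129.6] fix [-143.7    6.1  129.6] F [-1.5 -6.9  0.3] w 16.9 toolx [-0.001 -0.001 -1.   ] ydir deg vs ey -180.07
[351.92405063 267.43037975] [348 262   9  12  79]
1.0 [347.1 256.8]
1.1 [348.2 260.8]
1.2 [349.  264.8]
1.3 [349.7 268.7]
1.4 [350.1 272.4]
```

The knob is at about 1.27 rad with no upward force, so the stem is entering the notch. A side force of about 7 N suggests it is rubbing the left wall, so I'll ease 1 mm towards −y while lowering.

servo_tool --rows '[[0,[-0.03,-0.1,0],0],[0,[-0.1,-0.08,-0.4],0],[0,[-0.17,-0.06,-0.8],0],[0,[-0.23,-0.04,-1.24],0],[0,[-0.23,-0.04,-1.24],0]]'

```text
time_s: 5.68
ee_pos: [467.3, 5.4, 116.9]
orientation: [0.101, -0.699, 0.102, 0.7]
contact_force: [-0.9, -3.1, -1.0]
grip_width: 17.1
```

servo_tool --rows '[[0,[0,-0.03,-0.3],0],[0,[0,-0.03,-0.6],0],[0,[0,-0.03,-0.9],0],[0,[0.02,-0.03,-1.1],0],[0,[0.02,-0.03,-1.1],0]]'

```text
time_s: 6.1
ee_pos: [467.5, 5.3, 106.2]
orientation: [0.101, -0.699, 0.102, 0.7]
contact_force: [-2.4, -2.5, 0.5]
grip_width: 17.1
```

```bash
python3 - <<'E'
from fx import *
st();im=ctrl.camera("side");a=im[210:320,280:410]
c,s,m=blob("side",im,red);print(c,s)
for t in(1.4,1.5,1.6,1.68):print(t,proj("side",W(-85-61*np.sin(t),6,110+61*np.cos(t)))[0].round(1))
cv2.imwrite("pics/i.png",cv2.resize(a,None,fx=5,fy=5,interpolation=2)[:,:,::-1])
E
```

```text
t 6.1 tcp [467.5   5.3 106.2] fix [-145.7    5.8  106.2] F [-2.4 -2.5  0.5] w 17.1 toolx [-0.001  0.    -1.   ] ydir deg vs ey -180.0
[352.03125    280.86458333] [348 273   9  15  96]
1.4 [350.7 272.2]
1.5 [350.8 275.8]
1.6 [350.8 279.2]
1.68 [350.6 281.7]
```

View pics/i.png

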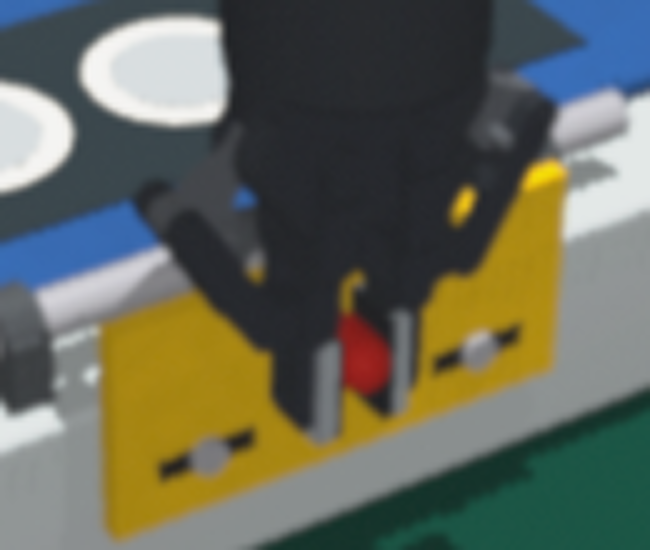

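The knob is at row 281, about 1.65 rad, with the stem in the notch. Pressing 3 mm further, then releasing.

servo_tool --rows '[[0,[0,0,-0.15],0],[0,[0,0,-0.3],0],[0,[0,0,-0.3],0],[0.6,[0,0,-0.1],0],[0.6,[0,0,-0.1],0],[0.6,[0,0,-0.1],0],[0.6,[0,0,-0.1],0],[0.6,[0,0,-0.1],0]]'

```text
time_s: 6.82
ee_pos: [468.2, 5.5, 105.6]
orientation: [-0.101, 0.7, -0.101, -0.7]
contact_force: [0.1, -0.1, 0.5]
grip_width: 51.2
```

servo_tool --rows '[[0.6,[0,0,1.5],0],[0.6,[0,0,4],0],[0.6,[0,0,7],0],[0.6,[-1,0,10],0],[0.6,[-2,-3,13],0],[0.6,[-2,-7,15],0],[0.6,[-2,-10,16],0],[0.6,[-2,-10,16],0]]'

```text
time_s: 7.48
ee_pos: [448.5, -100.8, 268.5]
orientation: [-0.103, 0.701, -0.104, -0.697]
contact_force: [1.0, -0.4, 0.5]
grip_width: 51.2
```

```bash
python3 - <<'E'
from fx import *
st();im=ctrl.camera("side");a=im[180:440,230:540]
c,s,m=blob("side",im,red);print(c,s)
cv2.imwrite("pics/j.png",cv2.resize(a,None,fx=2.3,fy=2.3,interpolation=2)[:,:,::-1])
E
```

```text
t 7.48 tcp [ 448.5 -100.8  268.5] fix [-133.9 -101.3  268.5] F [ 1.  -0.4  0.5] w 51.2 toolx [ 0.006 -0.002 -1.   ] ydir deg vs ey -180.39
[349.47482014 280.94964029] [343 274  14  15 139]
```

View pics/j.png

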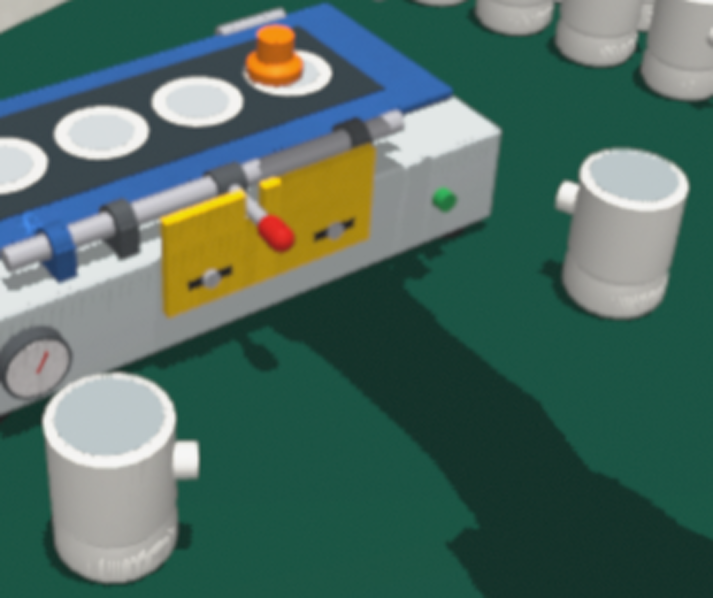

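The handle lies down in the notch, with the knob at full-frame (349,281), about 1.65 rad. The housings and plug are in place and the gripper is clear.

```bash
python3 -c "
from fx import *
print(ctrl.finish_job());st()"
```

```text
the job is handed in; nothing more can be done
None
the job is handed in; nothing more can be done
```

The bolt is slid across and its handle is down in the keeper notch, released. I handed the job in at about 7.5 s of the 51 s allowed; no verdict was reported.

- **What I did:** I pinched the knob and slid the bolt about 53 mm with the handle raised. I then tilted the handle to just above the plate and eased it into the notch in small steps. The notch turned out to be at bolt ≈ 0.066 m, near the low end of my camera estimate of 0.066–0.068 m.
- **Forces while lowering:** The stem rubbed the notch's left wall slightly, with about 7 N of side force read at the wrist. I shifted 1 mm to the right and it dropped to about 3 N. I felt no resistance from the plate's top edge.
- **Last checks:** In the final picture the handle lies in the notch at about 1.65 rad, give or take roughly 0.05, against the 1.5 needed. The gripper was open and clear, with only about 1 N of noise on the force reading. The housings and plug look undisturbed by eye; I did not measure their positions again.
- **Disagreement:** The side and top cameras differed by about 5 mm on where the plate lies along the bolt. I aimed using handle and notch positions from the side camera only, then confirmed by feel.

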